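# Close up the lens row under the inspection lamp

## Task

Four lens carriers stand touching in a row in the rail of the lens inspection bench. With the fingertips, gently push the whole row along the rail from behind, as one unbroken train, until the first carrier rests against the end stop in front of the lamp; then push the keeper arm round until it lies square across the rail behind the last carrier. Only push: lift nothing out of the rail, and leave the other things on the desk where they are.

Things in the scene. Friction and masses are not known exactly. Their poses are not given: they have to be found in the camera images.
- rail: Fixed steel rail on the desk. Origin: desk level, on the rail's centre line, 150 mm before the end stop. x runs along the rail towards the stop, y to the left of travel (keeper's side), z up. Channel from the open end at x = -170 mm to x = 150 mm, floor 6 mm above the desk, between lips 5 mm wide, 46 mm apart, tops 14 mm above the desk. The 6 mm base plate reaches y = -49 to 71 mm.
- carrier1: Lens carrier no. 1 of the row counted from the stop (the first to reach the stop): aluminium block 36 mm long (x, along the rail), 44 mm wide, 26 mm high, with a round lens 44 mm across and 7 mm thick standing upright in the middle of it, top 56 mm above the underside. Origin: centre of the underside, z up. About 0.12 kg, slides freely in the channel.
- carrier2: Lens carrier no. 2 of the row counted from the stop: aluminium block 36 mm long (x, along the rail), 44 mm wide, 26 mm high, with a round lens 44 mm across and 7 mm thick standing upright in the middle of it, top 56 mm above the underside. Origin: centre of the underside, z up. About 0.12 kg, slides freely in the channel.
- carrier3: Lens carrier no. 3 of the row counted from the stop: aluminium block 36 mm long (x, along the rail), 44 mm wide, 26 mm high, with a round lens 44 mm across and 7 mm thick standing upright in the middle of it, top 56 mm above the underside. Origin: centre of the underside, z up. About 0.12 kg, slides freely in the channel.
- carrier4: Lens carrier no. 4 of the row counted from the stop (the last, to be pushed on): aluminium block 36 mm long (x, along the rail), 44 mm wide, 26 mm high, with a round lens 44 mm across and 7 mm thick standing upright in the middle of it, top 56 mm above the underside. Origin: centre of the underside, z up. About 0.12 kg, slides freely in the channel.
- keeper (a joint): Angle (rad) of the keeper, a flat steel arm turning on an upright pivot beside the rail. At 0 it points back along rail -x; it grows anticlockwise seen from above, the tip swinging over the rail, to a stop at 1.571 where it points along rail -y, square across the rail, 6 mm clear of the last carrier once the row is home. Light friction (0.03 N m) holds it; starts at 0 to 0.3.
- keeper_tip (a point): Free end of the keeper arm, in the middle of its 8 mm thickness, 68 mm from the pivot axis, 34 mm above the desk. The arm is an upright-edged bar 8 mm thick that stands from 20 to 36 mm above the desk.
- spare: A fifth lens carrier of the same shape standing on the desk beside the rail, not part of the row; leave alone. Origin: centre of the underside.
- pencup: Grey pen cup with pens, 74 mm across, cup 95 mm and pens up to 155 mm high; leave alone. Origin: centre of the underside.
- flask: Conical glass dropper flask, 68 mm across, 86 mm high; leave alone. Origin: centre of the underside.
- pot: Small black cup, 48 mm across, 30 mm high; leave alone. Origin: centre of the underside.
- calculator: White desk calculator, 100 x 150 x 17 mm; leave alone. Origin: centre of the underside.
- gauge: Small steel lens gauge lying flat, about 110 x 30 x 10 mm; leave alone. Origin: centre of the underside.
- taperoller: Red and clear correction tape roller lying flat, about 67 x 42 x 14 mm; leave alone. Origin: underside, near the middle.
- stop (a point): Centre of the end stop's face, at the channel floor, axes as the rail's. The stop is an upright plate 62 mm wide, its top 40 mm above the desk. Beyond it stands the lamp house, from 35 to 205 mm past the stop, 150 mm wide and 136 mm high.
- keeper_pivot (a point): Axis of the keeper's pivot, 36 mm above the desk; fixed in the rail's frame at x = -4 mm, y = 55 mm. Pivot boss 17 mm across, 38 mm high.
There are look-alikes about, which are no part of the job. Leave any brown look-alike of the carrier4 alone. Leave any turquoise look-alike of the carrier2 alone.

How it is judged (in metres and radians):
On the way, in this order (a step that is already met when the one before it is completed fails the run):
1. all four carriers are home against the stop, the keeper still open (x of carrier1 in the frame of rail above 0.129 m and x of carrier2 in the frame of rail above 0.0925 m and x of carrier3 in the frame of rail above 0.056 m and x of carrier4 in the frame of rail above 0.0195 m and value of joint keeper below 0.8 rad), for 0.2 s.
2. the keeper lies across the rail behind the row (value of joint keeper above 1.4 rad), for 0.2 s.
At the end, for the whole second after the job is handed in: Carrier 1 within 3 mm of the end stop, the others closed up behind it (carrier 4 within 4.5 mm of its home place), all standing flat in the channel and at rest, and the keeper turned to more than 1.40 rad (x of carrier1 in the frame of rail above 0.129 m and x of carrier2 in the frame of rail above 0.0925 m and x of carrier3 in the frame of rail above 0.056 m and x of carrier4 in the frame of rail above 0.0195 m and z of each of carrier1, carrier2, carrier3, carrier4 in the frame of rail below 0.009 m and angle between each of carrier1, carrier2, carrier3, carrier4's own z axis and vertical below 0.08 rad and linear speed of each of carrier1, carrier2, carrier3, carrier4 below 0.01 m/s and value of joint keeper above 1.4 rad); the robot touches nothing.
It fails at once if a carrier of the row is lifted more than 8 mm off the rail's floor (z of any of carrier1, carrier2, carrier3, carrier4 in the frame of rail above 0.014 m).
It fails at once if a carrier of the row is tipped more than 0.25 rad (angle between any of carrier1, carrier2, carrier3, carrier4's own z axis and vertical above 0.25 rad).
It fails at once if the row is pulled apart: more than 10 mm of gaps in it (distance between carrier1 and carrier4 above 0.118 m).
It fails at once if the row is shot along faster than 0.5 m/s (linear speed of carrier1 above 0.5 m/s).
It fails at once if a bystander is moved by more than 20 mm (distance of any of spare, pencup, flask, pot, calculator, gauge, taperoller from where it was at the start of the episode above 0.02 m).
It also fails if it takes over 45 s, if anything falls off the work surface, if the arm or the gripper's body presses on something with over 40 N, if the wrist force passes 120 N, or if a joint passes its speed limit or range.

## Robot

A 6-joint arm with a two-finger parallel gripper is mounted at the origin on the work surface. World frame = base frame: x ahead of the robot, y to its left, z up, the work surface at z = 0. Lengths are in m, angles in degrees, forces in N, time in s.
With the tool pointing down it reaches from about 0.4 to 0.825 m from the base axis. Payload 7 kg.
Tool frame: the origin (TCP) lies at the centre of the arm's flange, where the gripper is bolted on; the fingertips stand 178 mm ahead of it and the grasp point (between the pads) lies 159 mm ahead of it; x points along the fingers, y is the direction in which the jaws open and shut, and the axes are right-handed (so a half turn about x gives the same grasp; the last joint's range is limited). The gripper opens to 88 mm and grips with 3 to 60 N. Pads are 19 mm wide; open, the fingers measure 130 mm over their backs; the gripper's body (78 mm by 193 mm) begins 47 mm behind the grasp point.
Start: joints at [87.153, 20.546, 0.682, 0, -70.136, -16.507], TCP at [0.224, 0.637, 0.405] pointing down, gripper open.
Joint ranges: [-176.03, 176.03], [-82.01, 121.73], [-58.28, 71.71], [-173.87, 95.51], [-174.79, -0.11], [-173.66, 173.66]. Speed limits (degrees/s): [136.94, 136.94, 172.46, 180, 180, 180].

## Interface

Orientations are given as [roll, pitch, yaw] about the fixed x, y, z axes, in that order (R = Rz(yaw) Ry(pitch) Rx(roll)).
In Python, from plant import ctrl gives the robot as it stands. The module is installed in compiled form; this text tells all that it offers.
- The arm moves only by the shell command python3 -m inch 'ROWS'. ROWS is JSON, one flat list of numbers, 7 for each row, row after row: the shift along the tool's x, y, z in m, then the turn, a rotation vector about the tool's x, y, z in degrees, then the finger opening in m, from 0 to 0.0876. In form: [dx, dy, dz, rx, ry, rz, hand, dx, dy, dz, rx, ry, rz, hand, ...]. A call has 1 to 20 rows; each row shifts and turns the pose as measured when the row begins, along the tool's axes as they then stand; what a row does not reach is not made up. A row lasts 1/8 s, in which the tool goes at most 62.5 mm and 10.7 degrees, less where a joint would pass 70% of its speed; a pose out of reach is approached as far as the arm can. A call with a gripper value outside its range is refused whole. The fingers move at their own pace and stop on an object; the grip force is fixed at half the most. Time passes only in rows, so rows that do not move let the fingers close. It gives the time, the measured TCP pose, the force and the opening at its end, in the units of the state.
- ctrl.get_obs(): the state, without advancing time (a new reading comes with each control period).
- ctrl.snapshot(name): name is "side" or "top"; returns a dict with "color" (480x640x3 uint8, red, green, blue), "depth" (480x640 float32, m along the optical axis (not along the pixel's ray), 0 where there is no reading), "K" (3x3 intrinsics, pixels), "position" and "attitude" of the camera in the world. Camera axes: x right, y up, looking along -z (the intrinsics and any distortion apply to the point x, -y, -z); pixel columns grow to the right and rows downward; lengths in m; the calibration is good to about 2 mm. A picture is of the moment at which its call begins.
- ctrl.close_job(): hands the job in, once; it reports no verdict.
The state is a dict: "clock": time; "joint_pos": joint angles; "qvel": joint speeds; "tau": joint torques, N m; "tool_pos": TCP position; "orientation": TCP orientation; "force": force on the tool from outside, world axes, zero at the start; "moment": the same for the moment, N m; "opening": finger opening in m.
Only numpy, scipy, OpenCV 4.12 (cv2) and the standard library are available. Lean on these libraries where they do the work, as an engineer would, in place of code of your own. Each camera call takes 0.05 s, during which the arm holds its last target.

## Working session

There is one attempt and no reset: what is moved stays moved. The work goes in short steps, Python scripts to look and compute and a shell command to move; the robot and the scene stay as the last step left them, time stands still between calls to the robot, and variables do not carry over. Pictures are saved under pics/ and viewed, and the job is handed in when it is done.

```bash
mkdir -p pics; python3 - <<'E'
from plant import ctrl
import cv2,numpy as np
o=ctrl.get_obs();print(o)
for n in("side","top"):
    s=ctrl.snapshot(n);cv2.imwrite(f"pics/{n}0.png",s["color"][:,:,::-1]);np.savez(f"{n}0.npz",**s)
    print(n,s["K"],s["position"],s["attitude"],[k for k in s])
E
```

```text
{'clock': 0.0, 'joint_pos': array([ 8.71537929e+01,  2.05915086e+01,  6.33806133e-01, -2.05330220e-02,
       -7.01369115e+01, -1.65064925e+01]), 'qvel': array([ 0.00378366,  0.08027546,  0.02006922,  0.04059275, -0.01918742,
       -0.05892841]), 'tau': array([-4.89119520e-04, -5.82713056e+01,  2.93052810e+01,  6.99779972e+00,
        6.86680040e-03, -1.43165621e-04]), 'tool_pos': array([0.2236225 , 0.63667064, 0.40372057]), 'orientation': array([  94.97727797,   89.90343647, -104.38241413]), 'force': array([ 0.10822594, -0.24604793, -0.14118684]), 'moment': array([ 0.00739793,  0.00127808, -0.03929846]), 'opening': 0.08779181137121524}
side [[481.56679574   0.         325.05169477]
 [  0.         481.56679574 234.63801104]
 [  0.           0.           1.        ]] [ 0.35103783 -0.71293207  0.67991779] [ 50.60861488  -1.19748854 -15.28452722] ['color', 'depth', 'K', 'position', 'attitude']
top [[566.77403108   0.         312.60337146]
 [  0.         566.77403108 233.86728417]
 [  0.           0.           1.        ]] [0.52382422 0.00538187 1.01579001] [  2.28108057   0.3257787  -90.851984  ] ['color', 'depth', 'K', 'position', 'attitude']
```

View pics/side0.png

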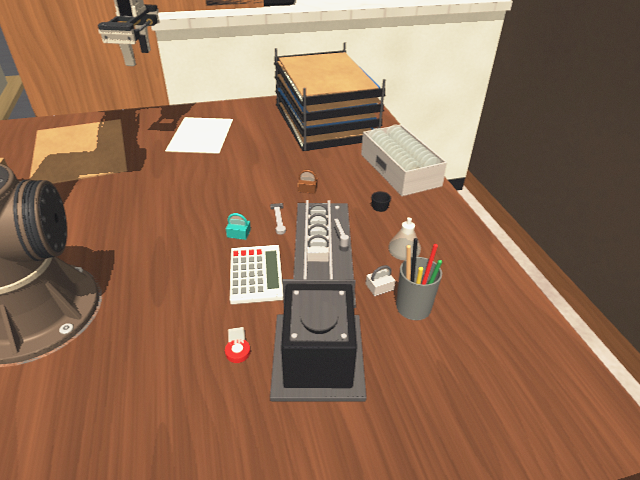

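View pics/top0.png

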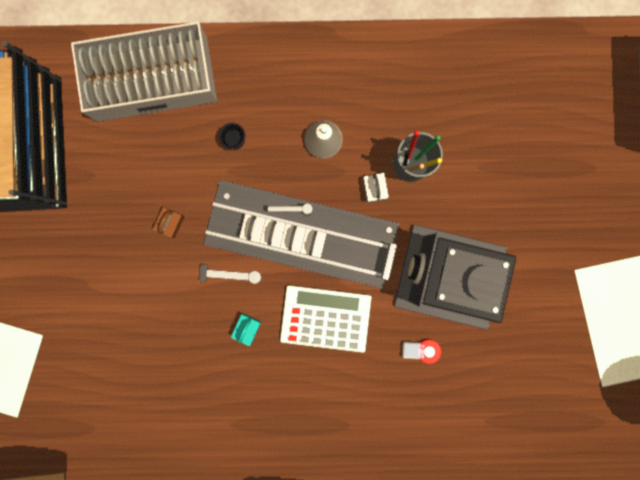

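```bash
cat > h.py <<'E'
import numpy as np,cv2
from scipy.spatial.transform import Rotation as Ro
def load(f): return dict(np.load(f))
def ray(s,u,v):
    K=s["K"]; d=np.array([(u-K[0,2])/K[0,0],-(v-K[1,2])/K[1,1],-1.])
    return s["position"],Ro.from_euler('xyz',s["attitude"],degrees=True).apply(d)
def onplane(s,u,v,z):
    p,d=ray(s,u,v); return p+d*(z-p[2])/d[2]
def proj(s,P):
    c=Ro.from_euler('xyz',s["attitude"],degrees=True).inv().apply(np.atleast_2d(P)-s["position"])
    K=s["K"]; return np.c_[K[0,2]+K[0,0]*c[:,0]/-c[:,2],K[1,2]-K[1,1]*c[:,1]/-c[:,2]]
def cloud(s):
    v,u=np.mgrid[:480,:640];K=s["K"];D=s["depth"]
    d=np.stack([(u-K[0,2])/K[0,0]*D,-(v-K[1,2])/K[1,1]*D,-D],-1)
    return d@Ro.from_euler('xyz',s["attitude"],degrees=True).as_matrix().T+s["position"]
def tri(a,ua,b,ub):
    p,d=ray(a,*ua);q,e=ray(b,*ub);A=np.c_[d,-e];t=np.linalg.lstsq(A,q-p,rcond=None)[0]
    P=p+d*t[0];Q=q+e*t[1];return (P+Q)/2,np.linalg.norm(P-Q)
E
python3 - <<'E'
from h import *
s=load("top0.npz");c=cv2.resize(s["color"][170:300,195:405,::-1],None,fx=3.8,fy=3.8,interpolation=cv2.INTER_CUBIC);cv2.imwrite("pics/topz.png",c)
t=load("side0.npz");c=cv2.resize(t["color"][190:300,270:380,::-1],None,fx=5,fy=5,interpolation=cv2.INTER_CUBIC);cv2.imwrite("pics/sidez.png",c)
C=cloud(s)
for p in [(100,300),(240,380),(205,375),(222,350),(240,300),(265,392),(209,308),(209,285)]: print(p,C[p].round(4))
C=cloud(t)
for p in [(420,200),(270,340),(212,319),(242,344)]: print(p,C[p].round(4))
E
```

```text
(100, 300) [ 0.8076  0.0298 -0.001 ]
(240, 380) [ 0.5514 -0.1095  0.0049]
(205, 375) [ 0.6146 -0.1024 -0.0008]
(222, 350) [ 0.5843 -0.0565  0.0053]
(240, 300) [0.5528 0.0324 0.0321]
(265, 392) [ 5.065e-01 -1.306e-01 -4.000e-04]
(209, 308) [0.6061 0.0177 0.0366]
(209, 285) [0.6067 0.0575 0.0376]
(420, 200) [ 0.2842 -0.2979  0.0012]
(270, 340) [ 0.5806 -0.0412  0.0062]
(212, 319) [0.5767 0.1132 0.0414]
(242, 344) [0.6048 0.0138 0.0304]
```

View pics/topz.png

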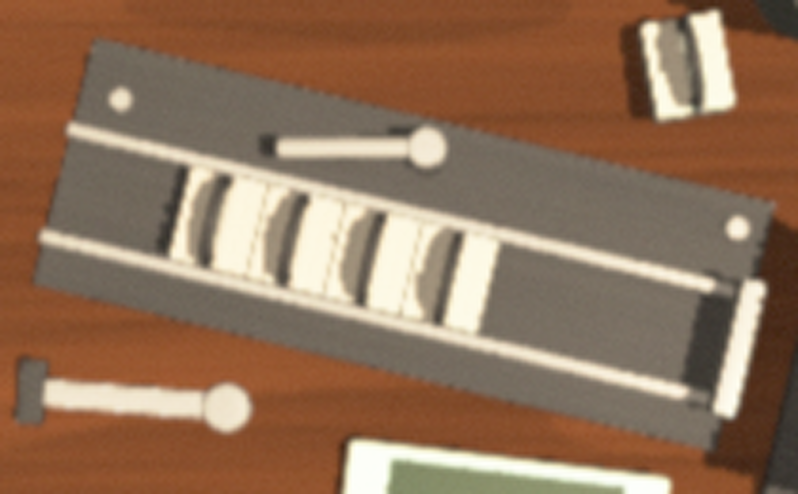

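View pics/sidez.png

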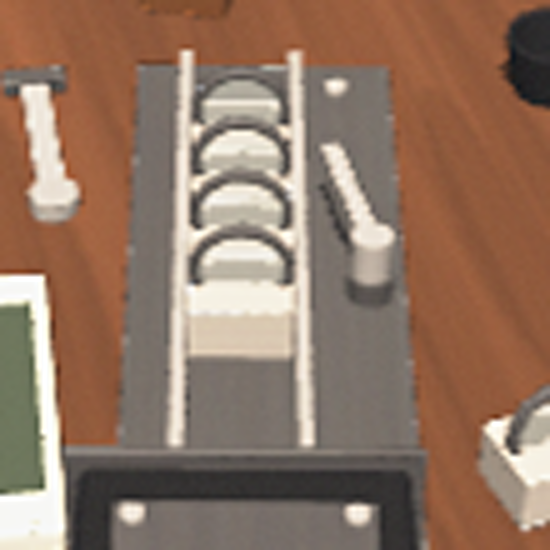

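```bash
python3 - <<'E'
from h import *
s=load("top0.npz");t=load("side0.npz")
f=lambda u,v:(195+(u+.5)/3.8-.5,170+(v+.5)/3.8-.5)
g=lambda u,v:(270+(u+.5)/5-.5,190+(v+.5)/5-.5)
P=lambda z,*a:[onplane(s,*f(*x),z)[:2].round(4) for x in a]
print("plate",P(.006,(93,40),(775,203),(712,450),(36,284)))
a=P(.014,(70,129),(715,286));b=P(.014,(42,237),(690,394));print("lips",a,b)
print("stop top",P(.04,(765,281),(749,281),(735,417),(714,414)))
print("blocks rear(top z.032)",P(.032,(188,166),(168,258)),"front",P(.032,(500,240),(477,334)))
# heights by two views
for nm,u,v in [("plate back left",(93,40),(138,67)),("plate back keeper side",(36,284),(138,67)),("lipL end",(70,129),(297,55)),("lipR end",(42,237),(187,55)),("keep pivot",(428,147),(373,235)),("keep tip",(272,147),(330,150)),("block front L",(500,240),(294,285)),("block front R",(477,334),(190,285))]:
    print(nm,*tri(s,f(*u),t,g(*v)))
E
```

```text
plate [array([0.6629, 0.1766]), array([ 0.5811, -0.143 ]), array([ 0.466 , -0.1112]), array([0.5483, 0.2043])]
lips [array([0.6203, 0.1863]), array([ 0.5424, -0.1132])] [array([0.57  , 0.1998]), array([ 0.4925, -0.1006])]
stop top [array([ 0.5439, -0.1328]), array([ 0.544 , -0.1255]), array([ 0.4827, -0.118 ]), array([ 0.4842, -0.1085])]
blocks rear(top z.032) [array([0.6007, 0.1291]), array([0.5587, 0.1387])] front [array([ 0.5646, -0.0133]), array([ 0.5218, -0.0021])]
plate back left [0.60136028 0.17935741 0.0268988 ] 0.11729168231540062
plate back keeper side [0.54779215 0.20415113 0.00739737] 0.0009874675116862738
lipL end [0.62053206 0.18610546 0.01471319] 0.0007016454894291971
lipR end [0.57014573 0.19980526 0.01368061] 0.0003149574273389296
keep pivot [0.60667148 0.01899729 0.04051794] 0.0006901312180321596
keep tip [0.60886359 0.0905706  0.03124918] 6.295596411061817e-05
block front L [ 0.56347607 -0.01283881  0.04863412] 0.0009137007539939544
block front R [ 0.52227877 -0.00207277  0.04813691] 0.0008417230244796779
```

```bash
cat >> h.py <<'E'
yaw=np.radians(-104.5)
RX=np.array([np.cos(yaw),np.sin(yaw),0]);RY=np.array([-RX[1],RX[0],0]);O=np.array([.5526,.0285,0])
def torail(p): d=np.asarray(p)-O; return np.array([d@RX,d@RY,p[2]])
def st():
    from plant import ctrl
    o=ctrl.get_obs();R=Ro.from_euler('xyz',o["orientation"],degrees=True).as_matrix()
    tip=o["tool_pos"]+.178*R[:,0]
    print("t",round(o["clock"],2),"tip rail mm",(torail(tip)*1e3).round(1),"tool axes in rail frame:")
    F=np.c_[RX,RY,[0,0,1]].T@R;print(F.round(3));print("force",o["force"].round(1),"open",o["opening"],"q",o["joint_pos"].round(1))
    return o,R,tip
def to(x,y,z,rot=True):
    "shift/turn in tool frame to bring the tip to rail mm, tool y along rail +-y"
    o,R,tip=st();g=O+RX*x/1e3+RY*y/1e3;g[2]=z/1e3
    yy=RY if R[:,1]@RY>0 else -RY
    G=np.c_[[0,0,-1.],yy,np.cross([0,0,-1.],yy)]
    print("shift of tip in tool axes mm",(R.T@(g-tip)*1e3).round(1),"turn",Ro.from_matrix(R.T@G).as_rotvec(degrees=True).round(2))
    print("TCP shift with turn mm",(R.T@((g-.178*G[:,0])-o["tool_pos"])*1e3).round(1), "after turn", (G.T@((g-.178*G[:,0])-o["tool_pos"])*1e3).round(1))
E
python3 - <<'E'
from h import *
to(-135,0,120)
E
```

```text
t 0.1 tip rail mm [-506.2 -470.8  225.8] tool axes in rail frame:
[[ 0.001  0.996 -0.085]
 [-0.    -0.085 -0.996]
 [-1.     0.001 -0.   ]]
force [ 0.3 -1.3 -0.5] open 0.08724229412533345 q [ 87.2  20.6   0.6  -0.  -70.1 -16.5]
shift of tip in tool axes mm [ 106.4  329.8 -500.5] turn [ 8.514e+01 -7.000e-02 -6.000e-02]
TCP shift with turn mm [ 106.4  330.1 -500.5] after turn [ 105.8 -470.8 -371.5]
```

```bash
python3 -m inch '[0,0.0275,-0.0415,0,0,0,0, 0,0.0275,-0.0415,0,0,0,0, 0,0.0275,-0.0415,0,0,0,0, 0,0.0275,-0.0415,0,0,0,0, 0,0.0275,-0.0415,0,0,0,0, 0,0.0275,-0.0415,0,0,0,0, 0,0.0275,-0.0415,0,0,0,0, 0,0.0275,-0.0415,0,0,0,0, 0,0.0275,-0.0415,0,0,0,0, 0,0.0275,-0.0415,0,0,0,0, 0,0,0,8.5,0,0,0, 0,0,0,8.5,0,0,0, 0,0,0,8.5,0,0,0, 0,0,0,8.5,0,0,0, 0,0,0,8.5,0,0,0, 0,0,0,8.5,0,0,0, 0,0,0,8.5,0,0,0, 0,0,0,8.5,0,0,0, 0,0,0,8.5,0,0,0, 0,0,0,8.5,0,0,0]'
python3 - <<'E'
from h import *
to(-135,0,120)
E
```

```text
clock: 2.6
tool_pos: [0.5311, 0.2247, 0.3964]
orientation: [154.5, 89.1, -132.6]
force: [0.2, -0.6, -0.2]
opening: 0.0003
t 2.6 tip rail mm [-182.   -71.3  218.4] tool axes in rail frame:
[[ 0.014 -0.047 -0.999]
 [-0.008 -0.999  0.047]
 [-1.     0.007 -0.015]]
force [ 0.2 -0.6 -0.2] open 0.00026691872673829654 q [ 42.4  12.  -12.4   0.1 -66.6 -59.6]
shift of tip in tool axes mm [ 98.5 -74.1 -42.2] turn [-2.68 -0.84 -0.42]
TCP shift with turn mm [ 98.5 -72.8 -44.8] after turn [ 98.4 -69.9 -49.6]
```

```bash
python3 -m inch '[0.03,-0.024,-0.016,-2.7,-0.8,-0.4,0, 0.03,-0.024,-0.016,0,0,0,0, 0.03,-0.024,-0.016,0,0,0,0, 0,0,0,0,0,0,0]'
python3 - <<'E'
from h import *
from plant import ctrl
to(-135,0,40)
for n in("side","top"):
    s=ctrl.snapshot(n);cv2.imwrite(f"pics/{n}1.png",cv2.resize(s["color"][140:330,190:420,::-1],None,fx=3,fy=3))
E
```

```text
clock: 3.1
tool_pos: [0.5884, 0.1576, 0.3033]
orientation: [80.1, 89.9, 155.6]
force: [0.0, 0.8, 0.4]
opening: 0.0004
t 3.1 tip rail mm [-134.     2.2  125.3] tool axes in rail frame:
[[-0.    -0.    -1.   ]
 [-0.001 -1.     0.   ]
 [-1.     0.001  0.   ]]
force [0.  0.8 0.4] open 0.0004218811101449224 q [ 33.3  19.1 -15.5  -0.1 -55.4 -47.8]
shift of tip in tool axes mm [85.3  2.1  1. ] turn [-0.01  0.01 -0.06]
TCP shift with turn mm [85.3  2.3  1. ] after turn [85.3  2.4  1.1]
```

View pics/side1.png

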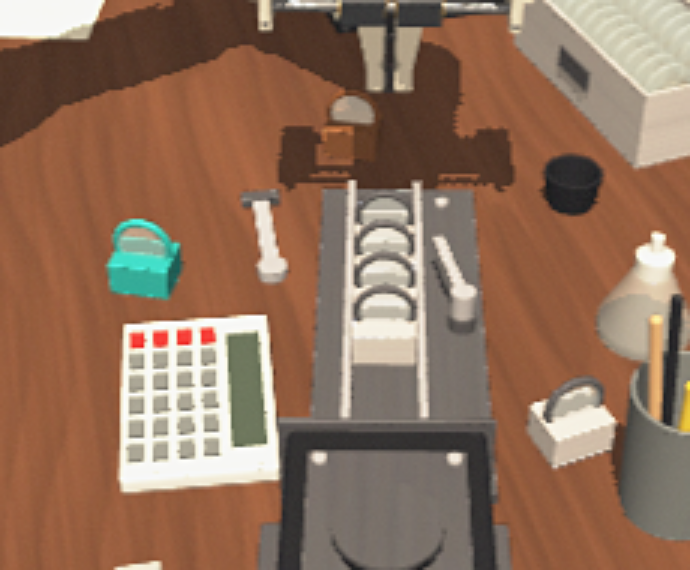

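View pics/top1.png

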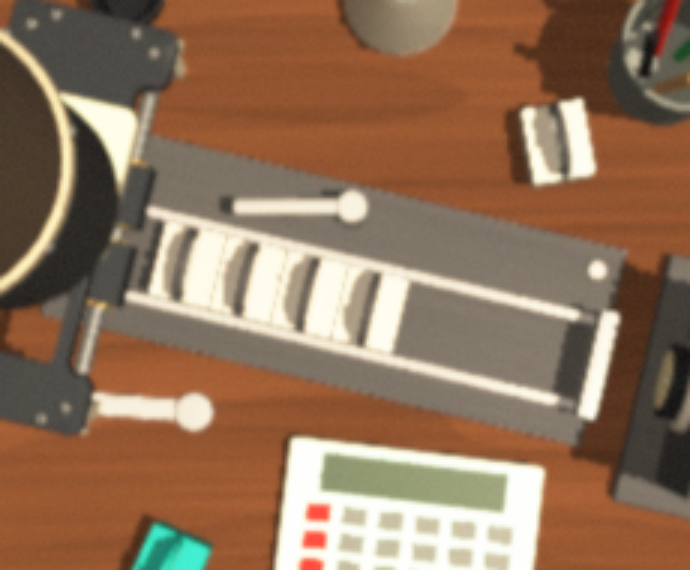

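```bash
python3 -m inch '[0.035,0.002,0,0,0,0,0, 0.035,0,0,0,0,0,0, 0.025,0,0,0,0,0,0, 0.008,0,0,0,0,0,0, 0,0,0,0,0,0,0]'
python3 - <<'E'
from h import *
from plant import ctrl
to(-118.5,0,19)
for n in("side","top"):
    s=ctrl.snapshot(n);cv2.imwrite(f"pics/{n}2.png",cv2.resize(s["color"][140:330,190:420,::-1],None,fx=3,fy=3))
E
```

```text
clock: 3.82
tool_pos: [0.5882, 0.1647, 0.2081]
orientation: [-45.1, 89.1, 30.7]
force: [-1.2, -0.3, 0.6]
opening: 0.0001
t 3.83 tip rail mm [-142.9    2.4   30.1] tool axes in rail frame:
[[-0.012  0.007 -1.   ]
 [ 0.012 -1.    -0.007]
 [-1.    -0.012  0.012]]
force [-1.2 -0.3  0.6] open 0.00013408285208577677 q [ 34.   25.2 -21.1   0.1 -42.7 -48.1]
shift of tip in tool axes mm [ 10.8   2.7 -24.5] turn [0.38 0.67 0.66]
TCP shift with turn mm [ 10.8   0.6 -22.4] after turn [ 11.1   0.3 -22.3]
```

View pics/side2.png

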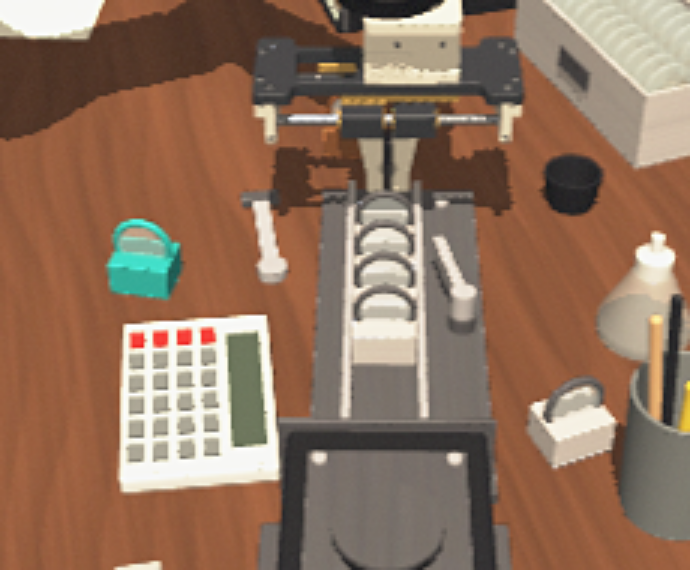

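```bash
python3 -m inch '[0.007,0,-0.006,0.4,0.7,0.7,0, 0.004,0,-0.003,0,0,0,0, 0,0,0,0,0,0,0]'
python3 - <<'E'
from h import *
to(-118.5,0,19)
E
```

```text
clock: 4.3
tool_pos: [0.5867, 0.1556, 0.1991]
orientation: [-42.7, 89.9, 32.8]
force: [0.4, 0.2, 0.3]
opening: 0.0003
t 4.3 tip rail mm [-131.9    1.5   21.1] tool axes in rail frame:
[[-0.002 -0.001 -1.   ]
 [ 0.002 -1.     0.001]
 [-1.    -0.002  0.002]]
force [0.4 0.2 0.3] open 0.0003473092898360242 q [ 33.3  25.8 -21.6   0.  -42.4 -47.8]
shift of tip in tool axes mm [  2.1   1.5 -13.4] turn [-0.06  0.11  0.1 ]
TCP shift with turn mm [  2.1   1.2 -13.1] after turn [  2.1   1.2 -13.1]
```

```bash
python3 -m inch '[0.001,0.001,-0.005,0,0,0,0, 0.001,0,-0.005,0,0,0,0, 0,0,-0.005,0,0,0,0, 0,0,-0.005,0,0,0,0, 0,0,-0.005,0,0,0,0, 0,0,-0.005,0,0,0,0, 0,0,-0.005,0,0,0,0, 0,0,-0.005,0,0,0,0]'
python3 - <<'E'
from h import *
from plant import ctrl
to(-3.5,0,19)
for n in("side","top"):
    s=ctrl.snapshot(n);cv2.imwrite(f"pics/{n}3.png",cv2.resize(s["color"][140:330,190:420,::-1],None,fx=3,fy=3))
E
```

```text
clock: 5.3
tool_pos: [0.5758, 0.1158, 0.1974]
orientation: [-39.1, 89.6, 36.4]
force: [0.7, 3.5, -2.2]
opening: 0.0002
t 5.3 tip rail mm [-91.2   1.4  19.4] tool axes in rail frame:
[[-0.005 -0.001 -1.   ]
 [ 0.004 -1.     0.001]
 [-1.    -0.004  0.005]]
force [ 0.7  3.5 -2.2] open 0.00015752251006685892 q [ 30.4  24.4 -24.4  -0.1 -40.8 -44.9]
shift of tip in tool axes mm [ -0.1   1.3 -87.7] turn [-0.04  0.29  0.24]
TCP shift with turn mm [ -0.1   0.6 -86.8] after turn [  0.4   0.6 -86.8]
```

View pics/side3.png

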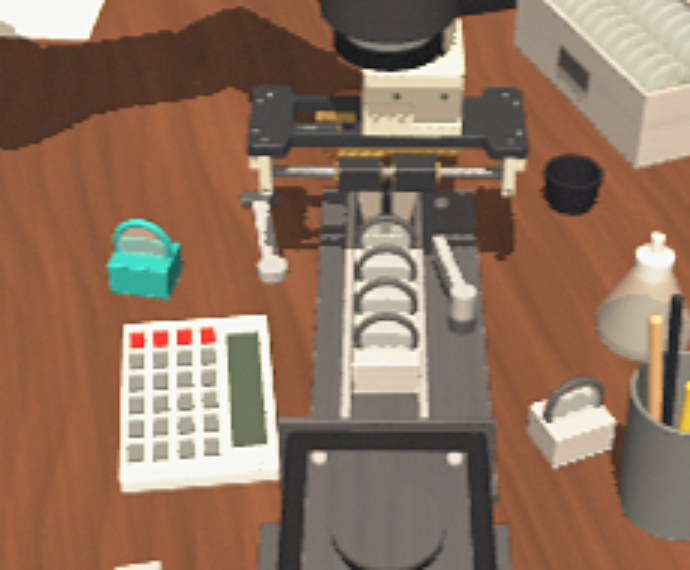

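View pics/top3.png

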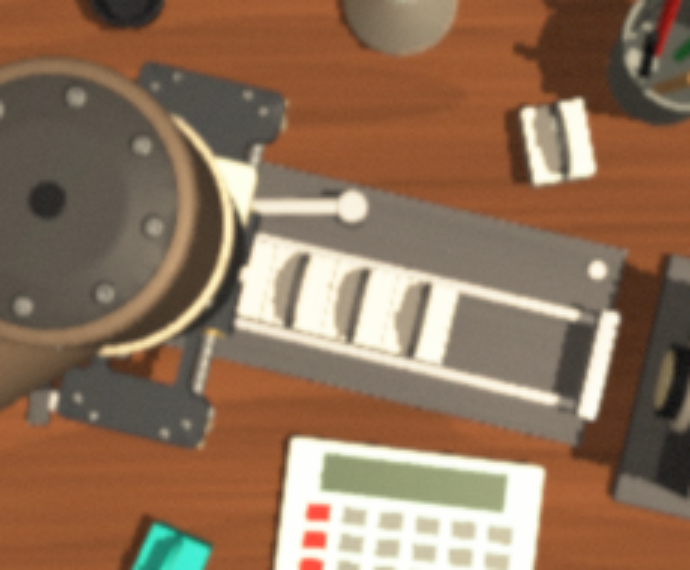

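```bash
python3 -m inch '[0,0,-0.005,0,0.1,0.1,0, 0,0,-0.005,0,0.1,0.1,0, 0,0,-0.005,0,0,0,0, 0,0,-0.005,0,0,0,0, 0,0,-0.005,0,0,0,0, 0,0,-0.005,0,0,0,0, 0,0,-0.005,0,0,0,0, 0,0,-0.005,0,0,0,0, 0,0,-0.005,0,0,0,0, 0,0,-0.005,0,0,0,0, 0,0,-0.005,0,0,0,0, 0,0,-0.005,0,0,0,0, 0,0,-0.005,0,0,0,0, 0,0,-0.005,0,0,0,0]'
python3 - <<'E'
from h import *
to(-5,0,19)
E
```

```text
clock: 7.15
tool_pos: [0.5571, 0.0434, 0.1974]
orientation: [-22.3, 89.9, 53.1]
force: [1.1, 3.5, -0.2]
opening: 0.0003
t 7.15 tip rail mm [-15.8   0.7  19.4] tool axes in rail frame:
[[-0.001 -0.001 -1.   ]
 [ 0.001 -1.     0.001]
 [-1.    -0.001  0.001]]
force [ 1.1  3.5 -0.2] open 0.0002562744196665566 q [ 24.5  22.4 -28.   -0.1 -39.5 -39. ]
shift of tip in tool axes mm [  0.4   0.7 -10.8] turn [-0.04  0.08  0.03]
TCP shift with turn mm [  0.4   0.6 -10.5] after turn [  0.4   0.6 -10.5]
```

```bash
python3 -m inch '[0,0,-0.004,0,0,0,0, 0,0,-0.003,0,0,0,0, 0,0,-0.003,0,0,0,0, 0,0,-0.003,0,0,0,0]'
python3 - <<'E'
from h import *
from plant import ctrl
to(-5,0,19)
for n in("side","top"):
    s=ctrl.snapshot(n);cv2.imwrite(f"pics/{n}4.png",cv2.resize(s["color"][140:330,190:420,::-1],None,fx=3,fy=3))
E
```

```text
clock: 7.65
tool_pos: [0.555, 0.0339, 0.1979]
orientation: [-25.5, 89.4, 49.9]
force: [-5.1, 24.4, -2.0]
opening: 0.0001
t 7.65 tip rail mm [-7.6  1.9 19.9] tool axes in rail frame:
[[-0.01  -0.002 -1.   ]
 [ 0.005 -1.     0.002]
 [-1.    -0.005  0.01 ]]
force [-5.1 24.4 -2. ] open 0.00013113342100239676 q [ 23.6  22.1 -28.4  -0.5 -39.  -37.8]
shift of tip in tool axes mm [ 0.9  1.9 -2.6] turn [-0.11  0.58  0.28]
TCP shift with turn mm [ 0.9  1.  -0.8] after turn [ 0.9  1.  -0.8]
```

View pics/top4.png

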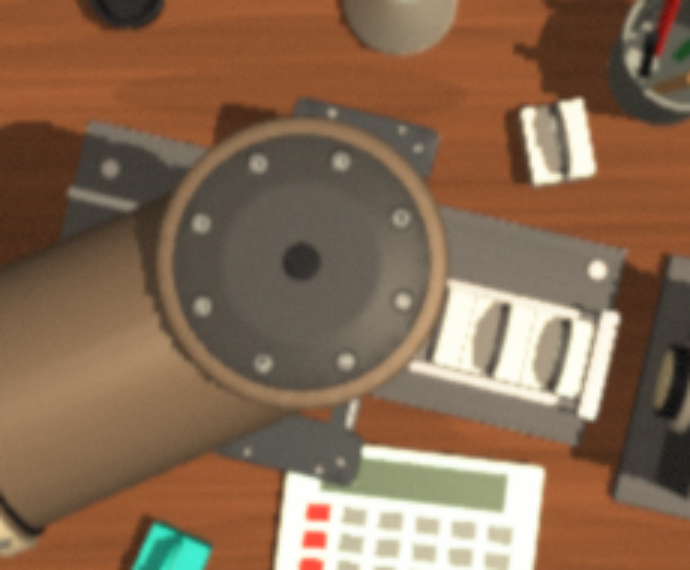

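```bash
python3 -m inch '[0,0,0,0,0,0,0, 0,0,0.006,0,0.5,0.2,0, 0,0,0.014,0,0,0,0, -0.03,0,0,0,0,0,0, -0.035,0,0,0,0,0,0, 0,-0.025,0.015,0,0,0,0, 0,-0.025,0.015,0,0,0,0, 0,-0.025,0.01,0,0,0,0, 0,0,0,0,0,0,0]'
python3 - <<'E'
from h import *
from plant import ctrl
to(-68,85,80)
for n in("side","top"):
    s=ctrl.snapshot(n);np.savez(f"{n}5.npz",**s);cv2.imwrite(f"pics/{n}5.png",cv2.resize(s["color"][140:330,190:420,::-1],None,fx=3,fy=3))
E
```

```text
clock: 8.88
tool_pos: [0.6449, 0.0769, 0.2643]
orientation: [154.5, 89.7, -130.0]
force: [-0.6, 0.9, -0.6]
opening: 0.0002
t 8.88 tip rail mm [-69.1  76.8  86.3] tool axes in rail frame:
[[ 0.005 -0.001 -1.   ]
 [-0.002 -1.     0.001]
 [-1.     0.002 -0.005]]
force [-0.6  0.9 -0.6] open 0.0002353913220193129 q [ 24.   24.8 -12.5   0.2 -53.  -38.7]
shift of tip in tool axes mm [ 6.3 -8.2 -1. ] turn [-0.05 -0.28 -0.14]
TCP shift with turn mm [ 6.3 -7.8 -1.9] after turn [ 6.3 -7.7 -2. ]
```

View pics/top5.png

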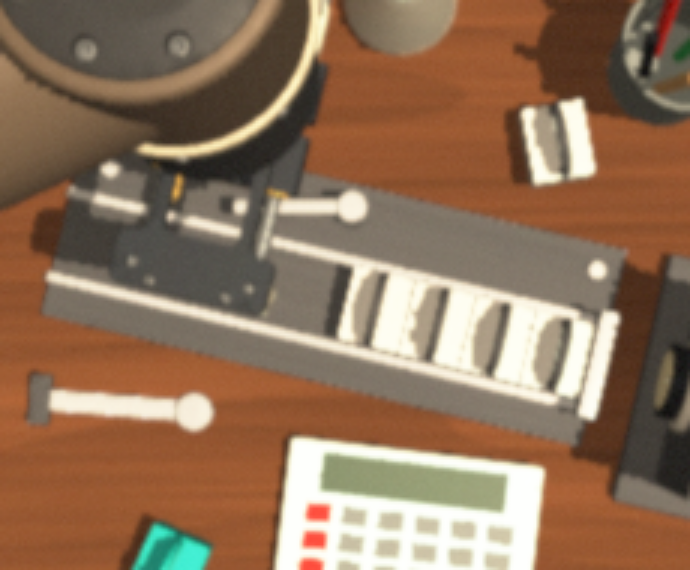

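View pics/side5.png

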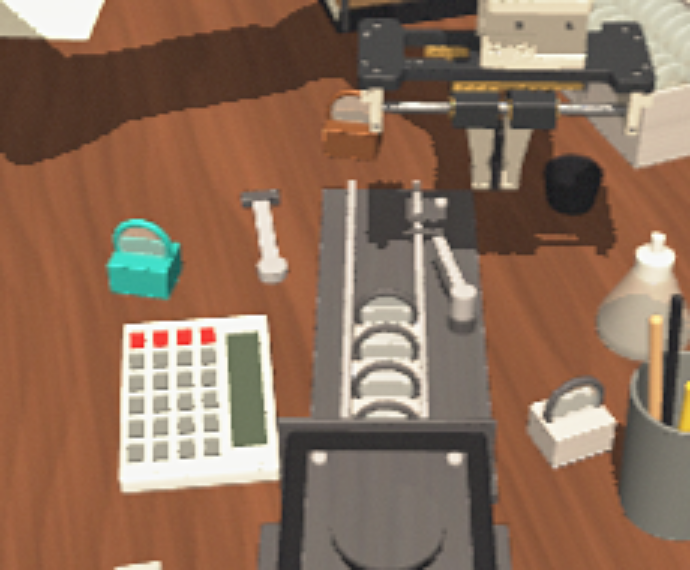

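```bash
python3 - <<'E'
from h import *
s=load("top5.npz")
for u,v,z in [(352,264,.032),(338,340,.032),(590,318,.032),(577,395,.032),(596,313,.04),(580,415,.04),(282,208,.036),(353,207,.038)]:
    print((torail(onplane(s,190+(u+.5)/3-.5,140+(v+.5)/3-.5,z))*1e3).round(1))
E
```

```text
[ 2.9 22.9 32. ]
[  5.4 -21.8  32. ]
[144.   24.9  32. ]
[147.  -20.1  32. ]
[145.8  28.2  40. ]
[150.3 -30.8  40. ]
[-44.   44.6  36. ]
[-4.2 54.7 38. ]
```

```bash
python3 -m inch '[0.02,-0.003,0,0,-0.2,-0.1,0, 0.02,0,0,0,0,0,0, 0.015,0,0,0,0,0,0, 0.005,0,0,0,0,0,0, 0,0,0,0,0,0,0]'
python3 - <<'E'
from h import *
s=load("top5.npz")
to(-70,74,26)
s=load("top0.npz");C=cloud(s);print("flask",torail(C[131,323]),torail(onplane(s,323,140,.03)), "pot", torail(C[137,232]))
E
```

```text
clock: 9.6
tool_pos: [0.6438, 0.0757, 0.2036]
orientation: [137.1, 89.8, -147.4]
force: [0.1, 0.7, 0.3]
opening: 0.0002
t 9.6 tip rail mm [-68.1  76.1  25.6] tool axes in rail frame:
[[ 0.002 -0.001 -1.   ]
 [-0.002 -1.     0.001]
 [-1.     0.002 -0.002]]
force [0.1 0.7 0.3] open 0.00022359962924185643 q [ 23.9  28.6 -15.7   0.  -45.9 -38.5]
shift of tip in tool axes mm [-0.4  2.1  1.9] turn [-0.04 -0.13 -0.12]
TCP shift with turn mm [-0.4  2.4  1.5] after turn [-0.4  2.4  1.5]
flask [-0.00786443  0.18277716  0.08317146] [-0.0062601   0.17900613  0.03      ] pot [-0.16768223  0.15109769  0.00419917]
```

```bash
python3 -m inch '[0,0.006,0,0,0,0,0, 0,0.006,-0.001,0,0,0,0, 0,0.006,-0.001,0,0,0,0, 0,0.006,-0.002,0,0,0,0, 0,0.006,-0.003,0,0,0,0, 0,0.005,-0.004,0,0,0,0]'
python3 - <<'E'
from h import *
from plant import ctrl
to(-44,29,26)
for n in("side","top"):
    s=ctrl.snapshot(n);np.savez(f"{n}6.npz",**s);cv2.imwrite(f"pics/{n}6.png",cv2.resize(s["color"][140:330,190:420,::-1],None,fx=3,fy=3))
E
```

```text
clock: 10.35
tool_pos: [0.6054, 0.0743, 0.2059]
orientation: [-78.2, 89.9, -2.7]
force: [-0.4, 0.4, -1.4]
opening: 0.0007
t 10.35 tip rail mm [-57.6  39.9  27.9] tool axes in rail frame:
[[-0.    -0.    -1.   ]
 [ 0.001 -1.     0.   ]
 [-1.    -0.001  0.   ]]
force [-0.4  0.4 -1.4] open 0.0007183118931904445 q [ 25.3  25.5 -20.9   0.1 -43.5 -39.9]
shift of tip in tool axes mm [  1.9  10.9 -13.6] turn [-0.01  0.02  0.08]
TCP shift with turn mm [  1.9  10.6 -13.5] after turn [  1.9  10.6 -13.5]
```

View pics/side6.png

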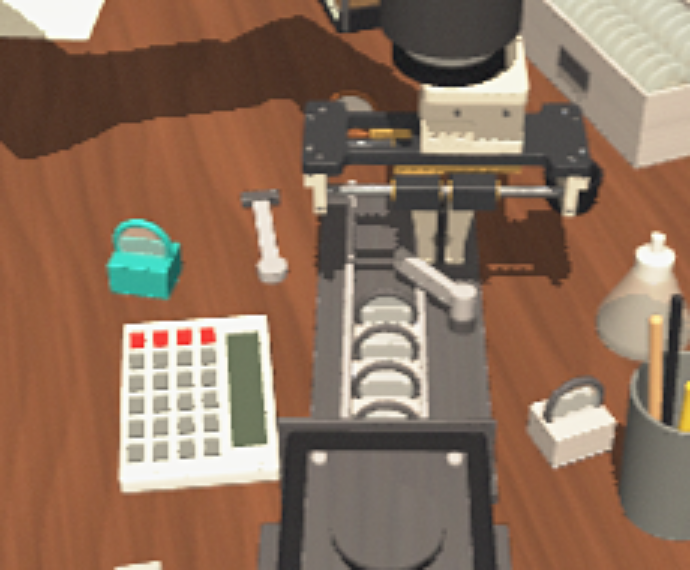

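View pics/top6.png

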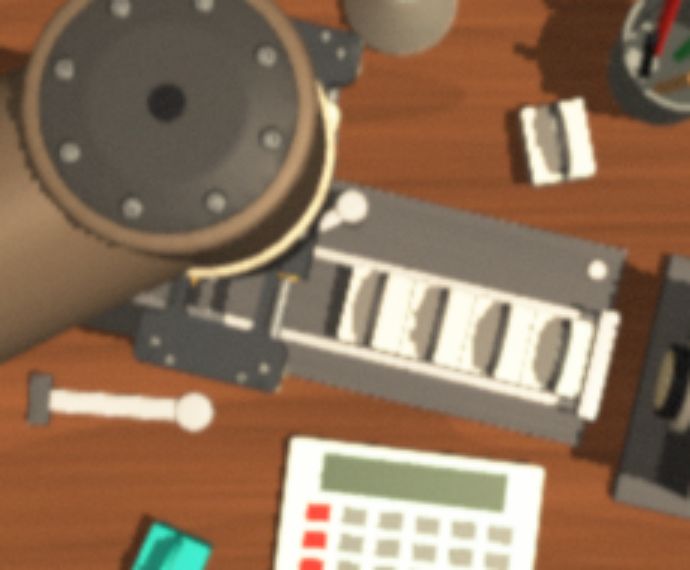

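```bash
python3 -m inch '[0.001,0.004,-0.005,0,0,0,0, 0.001,0.004,-0.005,0,0,0,0, 0,0.003,-0.005,0,0,0,0, 0,0.003,-0.005,0,0,0,0, 0,0.002,-0.005,0,0,0,0, 0,0.001,-0.005,0,0,0,0, 0,0.001,-0.004,0,0,0,0]'
python3 - <<'E'
from h import *
from plant import ctrl
to(-19,21,26)
for n in("side","top"):
    s=ctrl.snapshot(n);np.savez(f"{n}7.npz",**s);cv2.imwrite(f"pics/{n}7.png",cv2.resize(s["color"][140:330,190:420,::-1],None,fx=3,fy=3))
E
```

```text
clock: 11.32
tool_pos: [0.5781, 0.0439, 0.204]
orientation: [-64.6, 89.9, 10.9]
force: [3.4, 12.2, -1.6]
opening: 0.0005
t 11.32 tip rail mm [-21.5  21.3  26. ] tool axes in rail frame:
[[-0.001 -0.    -1.   ]
 [ 0.002 -1.     0.   ]
 [-1.    -0.002  0.001]]
force [ 3.4 12.2 -1.6] open 0.0004571947999429926 q [ 23.7  23.4 -25.    0.  -41.4 -38.2]
shift of tip in tool axes mm [-0.   0.3 -2.5] turn [-0.02  0.06  0.13]
TCP shift with turn mm [-0.  -0.1 -2.3] after turn [-0.  -0.1 -2.3]
```

View pics/side7.png

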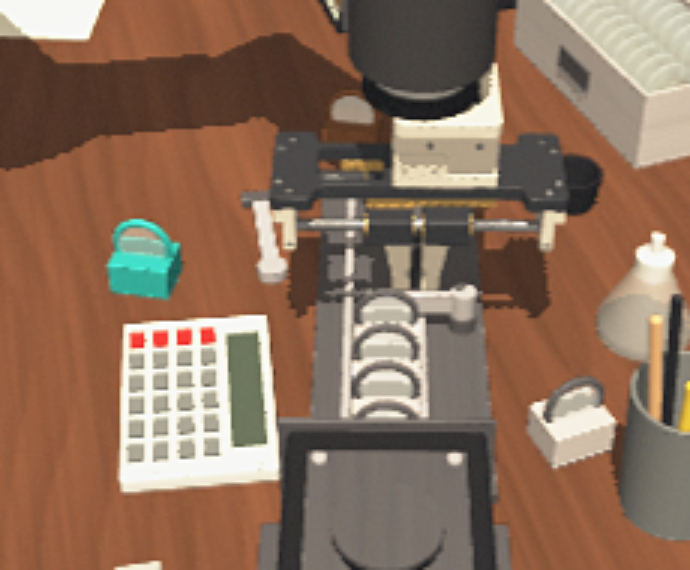

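```bash
python3 -m inch '[0,0,-0.001,0,0,0,0, 0,0,0.006,0,0,0,0, 0,0,0.015,0,0,0,0, 0,0,0.015,0,0,0,0, -0.04,0,0,0,0,0,0, -0.05,0,0.02,0,0,0,0, -0.05,0,0.05,0,0,0,0, -0.03,0,0.05,0,0,0,0, 0,0,0.05,0,0,0,0, 0,0,0.03,0,0,0,0, 0,0,0,0,0,0,0]'
python3 - <<'E'
from h import *
from plant import ctrl
st()
for n in("side","top"):
    s=ctrl.snapshot(n);np.savez(f"{n}8.npz",**s);cv2.imwrite(f"pics/{n}8.png",cv2.resize(s["color"][140:330,190:420,::-1],None,fx=3,fy=3))
E
```

```text
clock: 12.8
tool_pos: [0.6368, 0.2801, 0.3726]
orientation: [157.7, 90.0, -126.7]
force: [0.3, -0.6, 0.3]
opening: 0.0
t 12.8 tip rail mm [-264.6   18.5  194.6] tool axes in rail frame:
[[ 0.001  0.001 -1.   ]
 [-0.    -1.    -0.001]
 [-1.     0.    -0.001]]
force [ 0.3 -0.6  0.3] open 2.1487102848275733e-05 q [ 39.8  23.6   1.    0.  -67.5 -54.2]
```

View pics/top8.png

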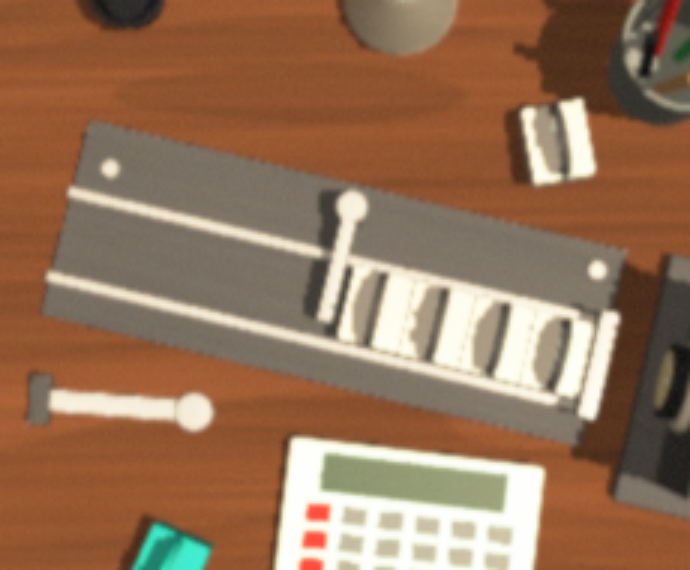

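View pics/side8.png

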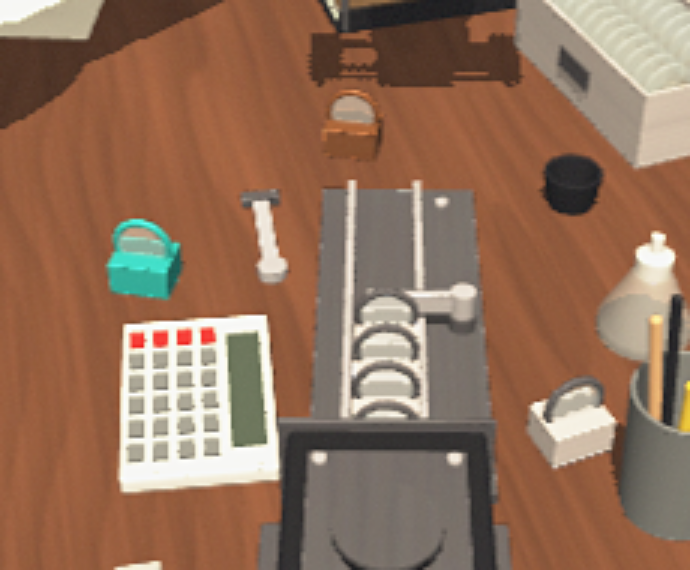

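```bash
python3 - <<'E'
from h import *
s=load("top8.npz")
f=lambda u,v,z:(torail(onplane(s,190+(u+.5)/3-.5,140+(v+.5)/3-.5,z))*1e3)
a=f(352,207,.038);b=f(326,320,.036);d=b-a;print(a,b,"keeper",np.arctan2(-d[1],-d[0]))
for u,v,z in [(345,264,.032),(338,341,.032),(590,318,.032),(577,397,.032)]: print(f(u,v,z).round(1))
d=cv2.absdiff(load("top0.npz")["color"],s["color"]).max(2)>60
n,_,st_,c=cv2.connectedComponentsWithStats(d.astype(np.uint8))
print([(tuple(st_[i])) for i in range(1,n) if st_[i,4]>15])
E
```

```text
[-4.71942367 54.57525856 38.        ] [ -3.92270555 -12.23424716  36.        ] keeper 1.582720982511377
[-1.  21.9 32. ]
[  5.6 -22.4  32. ]
[144.   24.9  32. ]
[147.3 -21.2  32. ]
[(np.int32(0), np.int32(66), np.int32(65), np.int32(126), np.int32(3307)), (np.int32(85), np.int32(93), np.int32(52), np.int32(19), np.int32(320)), (np.int32(53), np.int32(108), np.int32(95), np.int32(143), np.int32(6699)), (np.int32(148), np.int32(113), np.int32(8), np.int32(10), np.int32(35)), (np.int32(55), np.int32(167), np.int32(4), np.int32(31), np.int32(90)), (np.int32(127), np.int32(177), np.int32(4), np.int32(5), np.int32(16)), (np.int32(0), np.int32(190), np.int32(18), np.int32(9), np.int32(109)), (np.int32(268), np.int32(206), np.int32(34), np.int32(6), np.int32(148)), (np.int32(302), np.int32(213), np.int32(7), np.int32(12), np.int32(59)), (np.int32(240), np.int32(214), np.int32(11), np.int32(25), np.int32(107)), (np.int32(251), np.int32(217), np.int32(20), np.int32(28), np.int32(359)), (np.int32(271), np.int32(222), np.int32(20), np.int32(28), np.int32(356)), (np.int32(292), np.int32(223), np.
[... 442 characters left out ...]
 np.int32(28), np.int32(19), np.int32(334)), (np.int32(0), np.int32(296), np.int32(50), np.int32(20), np.int32(491)), (np.int32(24), np.int32(316), np.int32(34), np.int32(13), np.int32(188)), (np.int32(0), np.int32(322), np.int32(118), np.int32(96), np.int32(3366)), (np.int32(59), np.int32(345), np.int32(12), np.int32(6), np.int32(21)), (np.int32(105), np.int32(377), np.int32(11), np.int32(5), np.int32(20)), (np.int32(44), np.int32(380), np.int32(22), np.int32(6), np.int32(42)), (np.int32(76), np.int32(411), np.int32(14), np.int32(9), np.int32(34)), (np.int32(56), np.int32(439), np.int32(9), np.int32(6), np.int32(22)), (np.int32(244), np.int32(477), np.int32(46), np.int32(3), np.int32(102))]
```

Apart from the arm and its shadow, only the row and the keeper have changed in the picture. The keeper measures about 1.57 rad, so I am handing in.

```bash
python3 -c "
from plant import ctrl
print(ctrl.close_job())"
```

```text
the job is handed in; nothing more can be done
None
```

The row is home against the end stop, the keeper lies square across the rail behind it, and the job was handed in at about 13 s of the 45 s. No verdict was reported.

- **Row:** I pushed all four carriers from behind with the closed fingertips, in steps of 3 to 5 mm. The wrist force rose from about 3.5 N to about 25 N when the first carrier met the stop. The keeper was still open then.
- **Keeper:** I backed off and lifted clear, then pushed the keeper arm round to its own stop, where the force was about 13 N. The arm then moved well clear of everything.

My last checks on the pictures:
- **Keeper angle:** it measured 1.58 rad, against the limit of 1.571 rad, so it agrees within measuring error.
- **Row position:** the carriers look closed up and upright, with carrier 1 touching the stop.
- **Bystanders:** apart from the arm and its shadow, only the row and the keeper differ between the first and last top views.

One disagreement: edges picked by hand in the top view came out up to about 6 mm short of the rail's nominal positions, and skewed by 3 to 4 degrees. The fixed stop face read about 2 mm short with the same skew. I put this down to picking error and the end-edge corner that the keeper hides, and took the stop contact and force rise as the evidence that the row is home.

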